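# Dispense one coin cell and nudge it onto the green spot

### The job

Steadily press the orange plunger of the coin-cell feeder all the way down once and let it spring back up, so that a single fresh cell comes out onto the black deck. Then push that cell aside with a fingertip, sliding it flat along the deck without picking it up, until it lies wholly on the green spot, and take the arm away. Leave the old copper-coloured cell on the red spot, and everything else, where it is.

Things in the scene. Friction and masses are not known exactly. Their poses are not given: they have to be found in the camera images.
- feeder: Coin-cell feeder, fixed. Black deck 12 mm high, own x -105 to +110 mm, y +-150 mm, bare and flat in front (-x); origin on the table, z up. Clear magazine 35 mm square, top 58 mm above the table, at x +20, y 0; behind it a grey housing (x 37 to 106, 50 mm wide, top 56 mm) carries the plunger at x +76. Cells leave the magazine along -x through a 10 mm high slot.
- magazine (a point): Point on the deck's top (height 12 mm) on the vertical axis of the magazine; it turns with the feeder.
- landing (a point): Point on the deck's top where the centre of the cell comes to rest after a full, slow press: 44 mm in front (feeder's -x) of the magazine axis, which leaves about 15 mm between the cell and the magazine. Pressed faster (over about 0.15 m/s) the cell slides farther along -x.
- plunger_top (a point): Centre of the top face of the orange plunger cap (disc 36 mm across, 10 mm thick), at height 95 mm when up; it moves down 25 mm.
- plunger (a joint): Plunger travel in m: 0 up, 0.025 fully down (hard stop). A spring returns it: 1.5 N to start, 7 N fully down, plus damping of 35 N per m/s. It drives a blade that pushes the bottom cell out: 1.5 mm of idle plunger travel, then 1.9 times as far as the plunger goes down, 44 mm in all; when the plunger is up again the next cell drops into place, so every further press puts out another cell.
- cell_1: The bottom cell of the magazine, the one that comes out first. Steel disc 24.5 mm across, 7.7 mm thick, about 12 g; origin at the centre of its underside, z up.
- cell_1_mid (a point): Centre of cell_1 (3.85 mm above its underside).
- cell_2_mid (a point): Centre of the second cell in the magazine, same size; must stay in the magazine.
- cell_3_mid (a point): Centre of the third cell in the magazine; must stay there.
- cell_4_mid (a point): Centre of the top cell in the magazine; must stay there.
- green_spot: Green painted disc on the deck, 56 mm across, no thickness to speak of; origin at its centre at deck height. To the left or to the right of the landing point, about 86 to 105 mm from the exit line (the red spot is on the other side).
- red_spot: Red painted disc, 56 mm across, on the other side; the old cell lies on it. Origin at its centre at deck height.
- spent_cell: Old copper and brass coloured cell, 24.5 x 7.7 mm, lying on the red spot; origin at the centre of its underside. Leave it.
- clip_deck: Grey spring clip, 62 x 26 x 17 mm, lying on a rear corner of the deck beside the housing; origin under its centre.
- jar: Amber jar with white lid, 36 mm across, 42 mm high, on the other rear corner of the deck; origin under its centre.
- clip_table: Grey spring clip, 62 x 26 x 17 mm, lying on the table to the robot's right; origin under its centre.
- screwdriver: Red-handled screwdriver 170 mm long, lying on the table to the left.
- tweezers: Dark steel tweezers 120 mm long, lying on the table to the left.
- meter: Yellow multimeter 150 x 75 x 38 mm, lying on the table to the right; origin under its centre.

How it is judged:
By the outcome, as a careful person would: the job done as asked, in the order asked, and still so for the second after the job is handed in, with the robot touching nothing.
It also fails if it takes over 42 s, if anything falls off the work surface, if the arm or the gripper's body presses on something with over 40 N, if the wrist force passes 120 N, or if a joint passes its speed limit or range.

### The arm

A 6-joint arm with a two-finger parallel gripper is mounted at the origin on the work surface. World frame = base frame: x ahead of the robot, y to its left, z up, the work surface at z = 0. Lengths are in m, angles in rad, forces in N, time in s.
With the tool pointing down it reaches from about 0.375 to 0.9 m from the base axis. Payload 3.1 kg.
Tool frame: the origin (TCP) lies between the finger pads; the fingertips stand 22 mm ahead of it and the grasp point (between the pads) lies 3 mm ahead of it; z points along the fingers, y is the direction in which the jaws open and shut (so a half turn about z gives the same grasp; the last joint's range is limited). The gripper opens to 87 mm and grips with 3 to 60 N. Pads are 19 mm wide; open, the fingers measure 117 mm over their backs; the gripper's body (75 mm by 190 mm) begins 51 mm behind the grasp point.
Start: joints at [0.99, 0.527, 1.433, -0, 1.181, -0.178], TCP at [0.245, 0.575, 0.245] pointing down, gripper open.
Joint ranges: [-3.08, 3.08], [-0.75, 2.2], [0.22, 2.44], [-1.43, 4.57], [0, 2.65], [-2.85, 2.85]. Speed limits (rad/s): [2.79, 2.79, 3.14, 3.14, 3.14, 3.14].

### API

Orientations are given as a unit quaternion [x, y, z, w].
In Python, from rig import get_obs, camera, get_calibration, hand_in, search_frame gives the robot as it stands.
- The arm moves only by the shell command python3 -m jog 'ROWS' [FORCE]. ROWS is JSON, a list of rows, each an object with "grip": the closure in counts, from 0 (fully open) to 255 (shut); "travel": the shift along the world's x, y, z in cm, a list of three; "twist": the turn about the world's z in degrees. A call has 1 to 8 rows; each row shifts and turns the commanded pose from where the row before left it; what a row does not reach is not made up. A row lasts 1/10 s, in which the tool goes at most 50 mm and 8.59 degrees, less where a joint would pass 70% of its speed; a pose out of reach is approached as far as the arm can. A call is refused whole if a number of a shift passes 5 or a number of a turn 8.59, either way. A call with a gripper value outside its range is refused whole. The fingers move at their own pace and stop on an object; FORCE is the grip in N (left out, the last holds). Time passes only in rows, so rows that do not move let the fingers close. It gives the time, the measured TCP pose, the force and the opening at its end, in the units of the state.
- get_obs(): the state, without advancing time (a new reading comes with each control period).
- camera(name): name is "scene" or "top" or "wrist"; returns the picture (400x640x3 uint8, red, green, blue); there is no depth.
- get_calibration(name): a dict with "fx", "fy", "cx", "cy" (pixels), "k1" (the pictures are not rectified: a ray, as slopes to the right and down, at radius r is drawn at 1 + k1 r^2 times it, then the intrinsics apply), "R" (3x3) and "t" (3): a world point X has camera coordinates R X + t; the wrist camera has in their place "T_tool_cam" (4x4, takes a point from camera to tool coordinates, whose origin is the TCP and whose axes are the flange's). Camera axes: x right, y down, z forward; pixel columns grow to the right and rows downward; lengths in m; the calibration is good to about 2 mm. A picture is of the moment at which its call begins: read the wrist's pose just before it. get_calibration takes no time and is no camera call.
- hand_in(): hands the job in, once; it reports no verdict.
Trained networks look in the newest picture that a camera, given by its name, has taken for a name from the list of things; names that differ only in an ending like _2 or _b are one class to them, and where a whole thing is asked for, a point or a joint stands for the part that bears it (a point fixed in the world has none). Each returns a list of dicts, best first, with "p" (0 to 1); they miss things now and then, are a little off and sometimes report something else, mostly with a low value. They report only what shows in the picture. A call takes as long as a camera call.
- search_frame(target, camera): "at" ([x, y, z] in m, in world coordinates, good to about 4 mm: the middle of the surface that is visible of it).
The state is a dict: "time": time; "q": joint angles; "joint_velocities": joint speeds; "joint_torque": joint torques, N m; "position": TCP position; "tool_rot": TCP orientation; "ft_force": force on the tool from outside, world axes, zero at the start; "moment": the same for the moment, N m; "grip_width": finger opening in m.
Only numpy, scipy, OpenCV 4.12 (cv2) and the standard library are available. Lean on these libraries where they do the work, as an engineer would, in place of code of your own. Each camera call takes 0.05 s, during which the arm holds its last target. There are 200 camera calls.

## Working session

There is one attempt and no reset: what is moved stays moved. The work goes in short steps, Python scripts to look and compute and a shell command to move; the robot and the scene stay as the last step left them, time stands still between calls to the robot, and variables do not carry over. Pictures are saved under pics/ and viewed, about 8 in all and at most 12, crops included, and the job is handed in when it is done.

```bash
mkdir -p pics; cat > h.py <<'E'
import numpy as np, cv2
from rig import *
def snap(n,f):
    im=camera(n); cv2.imwrite('pics/'+f,im[:,:,::-1]); return im
def pix2world(n,u,v,z):
    c=get_calibration(n); o=get_obs()
    d=np.array([(u-c['cx'])/c['fx'],(v-c['cy'])/c['fy']]); s=d.copy()
    for _ in range(20): s=d/(1+c['k1']*(s@s))
    r=np.array([s[0],s[1],1])
    if 'R' in c: R=np.array(c['R']).T; p=-R@np.array(c['t'])
    else:
        from scipy.spatial.transform import Rotation as Ro
        T=np.array(c['T_tool_cam']); Rt=Ro.from_quat(o['tool_rot']).as_matrix()
        R=Rt@T[:3,:3]; p=Rt@T[:3,3]+np.array(o['position'])
    w=R@r; return p+w*(z-p[2])/w[2]
E
python3 - <<'E'
from h import *
snap('scene','s0.png');snap('top','t0.png')
for c in ('top','scene'):
  for n in ['feeder','plunger_top','green_spot','red_spot','spent_cell','jar','clip_deck','cell_1','magazine']:
    print(c,n,[(np.round(d['at'],4).tolist(),round(d['p'],2)) for d in search_frame(n,c)[:2]])
print(get_obs())
E
```

```text
top feeder [([0.6011, 0.066, 0.0117], 0.78), ([0.5817, -0.0294, 0.0185], 0.58)]
top plunger_top [([0.6702, 0.0611, 0.0987], 0.76)]
top green_spot [([0.5748, 0.1567, 0.0114], 0.66), ([0.6649, -0.0362, 0.055], 0.51)]
top red_spot [([0.5712, -0.024, 0.0126], 0.85), ([0.5948, 0.0645, 0.0118], 0.22)]
top spent_cell [([0.5769, -0.024, 0.0183], 0.5)]
top jar [([0.669, -0.0375, 0.0523], 0.56), ([0.6579, 0.1698, 0.0283], 0.37)]
top clip_deck [([0.6624, 0.1733, 0.0263], 0.7)]
top cell_1 []
top magazine [([0.5955, 0.065, 0.0135], 0.68)]
scene feeder [([0.6303, 0.0571, 0.0131], 0.83)]
scene plunger_top [([0.6801, 0.0614, 0.0936], 0.5)]
scene green_spot [([0.573, 0.1577, 0.0128], 0.78)]
scene red_spot [([0.5729, -0.0298, 0.0134], 0.72)]
scene spent_cell [([0.6762, -0.0387, 0.0476], 0.47), ([0.5829, -0.0273, 0.0173], 0.39)]
scene jar [([0.6745, -0.0397, 0.0453], 0.68), ([0.6317, 0.0543, 0.0116], 0.44)]
scene clip_deck [([0.6732, 0.1679, 0.0297], 0.54), ([0.4474, -0.3291, 0.0108], 0.35)]
scene cell_1 []
scene magazine [([0.6297, 0.0537, 0.0151], 0.84)]
{'time': 1.0, 'q': array([ 9.89512603e-01,  5.27491041e-01,  1.43269906e+00, -6.38071305e-06,
        1.18139650e+00, -1.78510694e-01]), 'joint_velocities': array([ 0.00111169, -0.00031939,  0.00082557,  0.00086951, -0.0004804 ,
        0.00065145]), 'joint_torque': array([ 3.33378875e-04, -4.40017462e+01, -1.76986921e+01,  6.33362308e-02,
        5.03370201e-02, -1.40485272e-05]), 'position': array([0.24495069, 0.57497634, 0.24455421]), 'tool_rot': array([2.00026830e-01, 9.79790420e-01, 1.71511478e-06, 3.86294558e-06]), 'ft_force': array([-0.0973898 , -0.11073294, -0.23359574]), 'moment': array([-0.00863374,  0.02319634, -0.00071012]), 'grip_width': 0.08689191975181826}
```

View pics/t0.png

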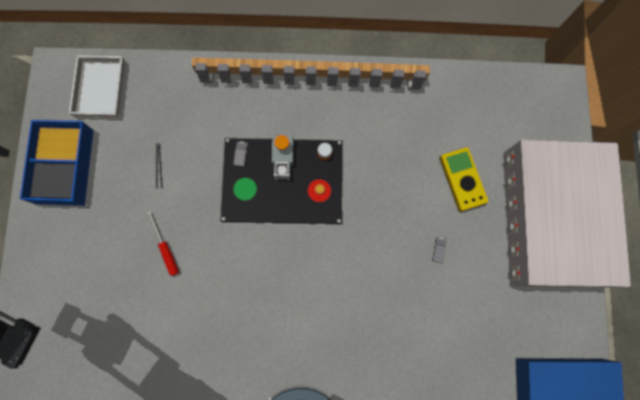

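View pics/s0.png

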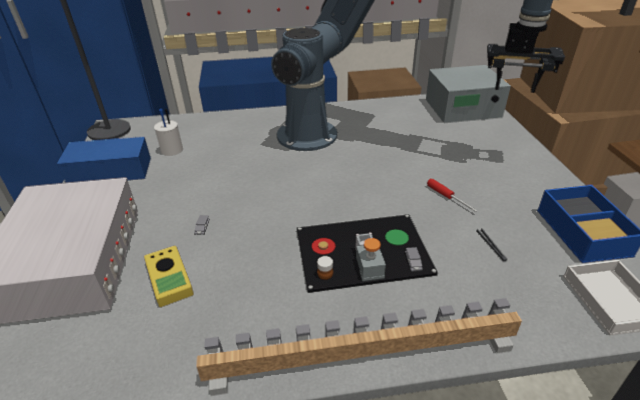

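The top view shows the feeder with its deck corners near (226,138), (342,139), (342,222) and (222,220). The plunger is at (282,142), green at (245,189), red with the old cell at (319,190), the clip at (240,153) and the jar at (324,150). The scene view agrees.

```bash
python3 - <<'E'
from h import *
im=cv2.imread('pics/t0.png'); hsv=cv2.cvtColor(im,cv2.COLOR_BGR2HSV)
roi=np.zeros(im.shape[:2],np.uint8); roi[125:235,210:355]=255
m=((im.max(2)<60)*255).astype(np.uint8)&roi
pts=cv2.findNonZero(m); print(cv2.minAreaRect(pts))
for p in cv2.boxPoints(cv2.minAreaRect(pts)): print('corner',p,pix2world('top',*p,0.012).round(4))
def blob(n,lo,hi,z):
    b=cv2.inRange(hsv,lo,hi)&roi; k=cv2.findNonZero(b).reshape(-1,2)
    c=k.mean(0); r=cv2.minEnclosingCircle(k)[0]; print(n,len(k),c,pix2world('top',*c,z).round(4),pix2world('top',*r,z).round(4))
blob('green',(45,100,60),(80,255,255),.012)
blob('red',(0,200,100),(5,255,255),.012)
blob('orange',(10,200,170),(20,255,255),.095)
E
```

```text
((281.9993896484375, 181.03448486328125), (119.22367095947266, 82.88423919677734), 0.9877603054046631)
corner [221.68199 221.44281] [0.4891 0.2069 0.012 ]
corner [223.11082 138.57089] [0.701  0.2162 0.012 ]
corner [342.31677 140.62616] [ 0.7046 -0.0865  0.012 ]
corner [340.88794 223.49808] [ 0.492  -0.0859  0.012 ]
green 454 [244.57488987 188.49339207] [0.5732 0.155  0.012 ] [0.5733 0.1551 0.012 ]
red 282 [318.62056738 190.65957447] [ 0.5729 -0.0292  0.012 ] [ 0.5739 -0.0298  0.012 ]
orange 121 [281.33884298 141.7768595 ] [0.6713 0.0635 0.095 ] [0.671  0.0636 0.095 ]
```

```bash
python3 -m jog '[{"grip":255,"travel":[3,-3.6,0],"twist":3},{"grip":255,"travel":[3,-3.6,0],"twist":3},{"grip":255,"travel":[3,-3.6,0],"twist":3},{"grip":255,"travel":[3,-3.6,0],"twist":3},{"grip":255,"travel":[3,-3.6,0],"twist":3},{"grip":255,"travel":[3,-3.6,0],"twist":3},{"grip":255,"travel":[3,-3.6,0],"twist":3},{"grip":255,"travel":[3,-3.6,0],"twist":3}]' 10
python3 -m jog '[{"grip":255,"travel":[3,-3.6,0],"twist":0},{"grip":255,"travel":[3,-3.6,0],"twist":0},{"grip":255,"travel":[3,-3.6,0],"twist":0},{"grip":255,"travel":[3,-3.6,0],"twist":0},{"grip":255,"travel":[0,0,0],"twist":0},{"grip":255,"travel":[0,0,0],"twist":0}]'
python3 - <<'E'
from h import *
o=get_obs();print(o['position'],o['tool_rot'],o['grip_width'],o['ft_force'])
im=snap('wrist','w1.png')
for n in ['plunger_top','magazine']: print(n,search_frame(n,'wrist')[:2])
E
```

```text
time: 1.8
position: [0.4861, 0.2854, 0.2448]
tool_rot: [-0.009, 1.0, 0.0, 0.0]
ft_force: [0.3, 0.4, -0.0]
grip_width: 0.0311
time: 2.4
position: [0.6054, 0.1418, 0.2442]
tool_rot: [-0.007, 1.0, 0.0, -0.0]
ft_force: [-0.0, 0.8, 1.4]
grip_width: 0.0004
[0.6053875  0.14181158 0.24420196] [-6.67927292e-03  9.99977608e-01  2.07899444e-04 -3.56467890e-04] 0.00043401610385181513 [-0.02010141  0.82329088  1.38680799]
plunger_top []
magazine [{'at': [0.5752, 0.0647, 0.0132], 'p': 0.69}]
```

View pics/w1.png

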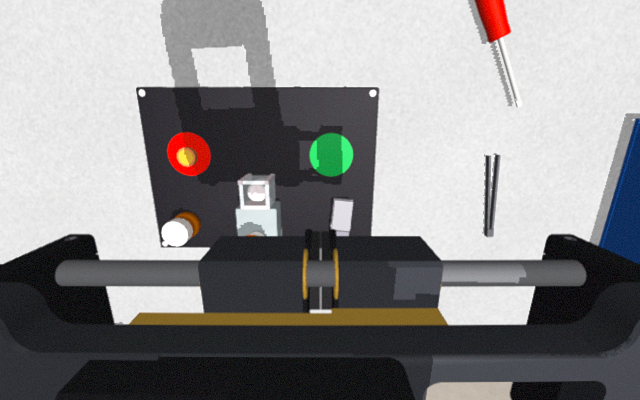

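The wrist view, which looks toward the base, shows the deck front corners at (137,88) and (379,88), red at (188,154), green at (331,155), the magazine near (257,190) and the plunger partly hidden at (252,238).

```bash
python3 - <<'E'
from h import *
for n,u,v,z in [('R',137,88,.012),('L',379,88,.012),('green',331.5,155,.012),('red',188.5,154,.012),('screwR',142,93,.012),('screwL',373,93,.012),('magtop',257,192,.058),('magtopfront',257,176,.058),('hback',259,206,.056)]:
    print(n,pix2world('wrist',u,v,z).round(4))
E
```

```text
R [ 0.4947 -0.082   0.012 ]
L [0.4899 0.2148 0.012 ]
green [0.5724 0.159  0.012 ]
red [ 0.5743 -0.0267  0.012 ]
screwR [ 0.5004 -0.0766  0.012 ]
screwL [0.4958 0.2078 0.012 ]
magtop [0.6122 0.0706 0.058 ]
magtopfront [0.5931 0.0714 0.058 ]
hback [0.63   0.0718 0.056 ]
```

```bash
python3 -m jog '[{"grip":255,"travel":[2.2,-2.5,0],"twist":0},{"grip":255,"travel":[2.2,-2.5,0],"twist":0},{"grip":255,"travel":[2.2,-2.6,0],"twist":0},{"grip":255,"travel":[0,0,-4],"twist":0},{"grip":255,"travel":[0,0,-4],"twist":0},{"grip":255,"travel":[0,0,-3],"twist":0},{"grip":255,"travel":[0,0,0],"twist":0},{"grip":255,"travel":[0,0,0],"twist":0}]'
python3 - <<'E'
from h import *
o=get_obs();print(o['time'],o['position'],o['tool_rot'],o['ft_force'])
im=snap('scene','s2.png'); cv2.imwrite('pics/s2c.png',cv2.resize(im[170:300,280:450,::-1],None,fx=4,fy=4,interpolation=2))
E
```

```text
time: 3.35
position: [0.6706, 0.0683, 0.1348]
tool_rot: [-0.009, 1.0, 0.0, -0.0]
ft_force: [-0.3, 0.3, 0.5]
grip_width: 0.0004
3.35 [0.67062617 0.06826589 0.13480868] [-8.90984523e-03  9.99960260e-01  4.18703442e-05 -3.03629296e-04] [-0.2977379   0.28415668  0.52520746]
```

View pics/s2c.png

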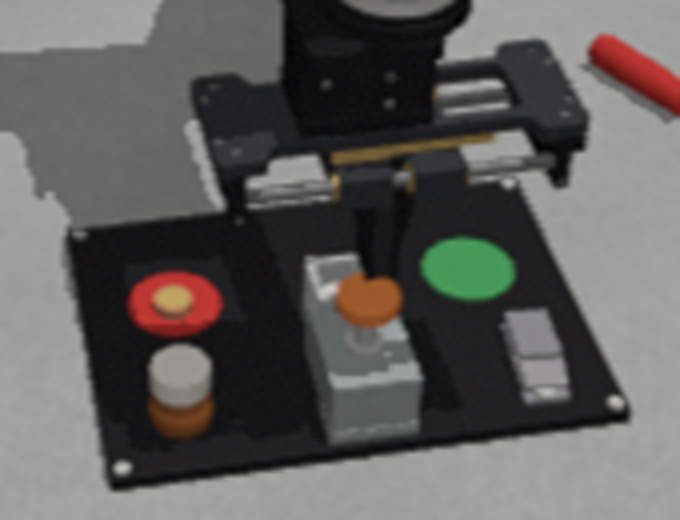

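```bash
python3 - <<'E'
from h import *
c=get_calibration('scene')
for u,v in [(369,300),(369,298)]: print(pix2world('scene',280+u/4,170+v/4,.095).round(4))
for u,v in [(375,278),(375,284)]: print(pix2world('scene',280+u/4,170+v/4,.1128).round(4))
E
```

```text
[0.6796 0.0631 0.095 ]
[0.678  0.0634 0.095 ]
[0.6819 0.0649 0.1128]
[0.6865 0.0638 0.1128]
```

```bash
python3 -m jog '[{"grip":255,"travel":[0,0,-1.3],"twist":0},{"grip":255,"travel":[0,0,-0.3],"twist":0},{"grip":255,"travel":[0,0,-0.3],"twist":0},{"grip":255,"travel":[0,0,-0.3],"twist":0},{"grip":255,"travel":[0,0,-0.3],"twist":0},{"grip":255,"travel":[0,0,-0.3],"twist":0},{"grip":255,"travel":[0,0,-0.3],"twist":0},{"grip":255,"travel":[0,0,-0.3],"twist":0}]'
python3 -m jog '[{"grip":255,"travel":[0,0,-0.3],"twist":0},{"grip":255,"travel":[0,0,-0.2],"twist":0},{"grip":255,"travel":[0,0,-0.2],"twist":0},{"grip":255,"travel":[0,0,0],"twist":0}]'
```

```text
time: 4.2
position: [0.671, 0.0671, 0.1011]
tool_rot: [-0.008, 1.0, 0.0, 0.0]
ft_force: [-2.9, 1.0, 5.9]
grip_width: 0.0004
time: 4.6
position: [0.671, 0.0672, 0.0942]
tool_rot: [-0.008, 1.0, 0.0, 0.0]
ft_force: [-2.9, 0.2, 5.9]
grip_width: 0.0006
```

```bash
python3 -m jog '[{"grip":255,"travel":[0,0,-0.1],"twist":0},{"grip":255,"travel":[0,0,-0.1],"twist":0},{"grip":255,"travel":[0,0,-0.1],"twist":0},{"grip":255,"travel":[0,0,0],"twist":0}]'
```

```text
time: 5.0
position: [0.671, 0.0672, 0.0924]
tool_rot: [-0.008, 1.0, 0.0, 0.0]
ft_force: [-4.3, 0.9, 10.9]
grip_width: -0.0003
```

```bash
python3 -m jog '[{"grip":255,"travel":[0,0,-0.1],"twist":0},{"grip":255,"travel":[0,0,0],"twist":0}]'
python3 -m jog '[{"grip":255,"travel":[0,0,0.3],"twist":0},{"grip":255,"travel":[0,0,0.5],"twist":0},{"grip":255,"travel":[0,0,0.5],"twist":0},{"grip":255,"travel":[0,0,0.5],"twist":0},{"grip":255,"travel":[0,0,0.5],"twist":0},{"grip":255,"travel":[0,0,0.5],"twist":0},{"grip":255,"travel":[0,0,2],"twist":0},{"grip":255,"travel":[0,0,4],"twist":0}]'
python3 -m jog '[{"grip":255,"travel":[0,0,4],"twist":0},{"grip":255,"travel":[0,0,2],"twist":0},{"grip":255,"travel":[0,0,0],"twist":0},{"grip":255,"travel":[0,0,0],"twist":0}]'
python3 - <<'E'
from h import *
im=snap('wrist','w3.png'); cv2.imwrite('pics/w3.png',im[:,:,::-1])
print(get_obs()['position'])
for n in ['cell_1','green_spot','spent_cell','plunger_top']: print(n,search_frame(n,'wrist')[:3])
E
```

```text
time: 5.2
position: [0.671, 0.0671, 0.0923]
tool_rot: [-0.008, 1.0, 0.0, 0.0]
ft_force: [-6.0, 0.5, 15.1]
grip_width: 0.0005
time: 6.0
position: [0.6685, 0.0667, 0.1744]
tool_rot: [-0.008, 1.0, 0.0, -0.004]
ft_force: [0.7, -0.2, 0.6]
grip_width: 0.0007
time: 6.4
position: [0.6706, 0.0668, 0.2372]
tool_rot: [-0.008, 1.0, -0.0, -0.0]
ft_force: [-0.1, -0.2, -0.3]
grip_width: 0.0006
[0.66990936 0.06687223 0.2359488 ]
cell_1 [{'at': [0.569, 0.0635, 0.0176], 'p': 0.53}]
green_spot []
spent_cell [{'at': [0.5809, -0.0277, 0.0221], 'p': 0.56}]
plunger_top [{'at': [0.6738, 0.0625, 0.0942], 'p': 0.68}]
```

View pics/w3.png

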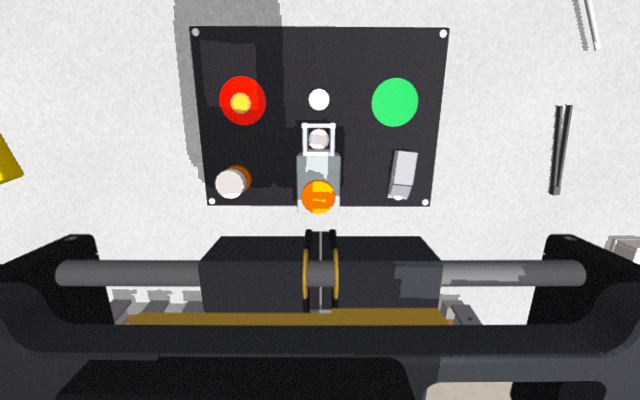

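One cell is out at (319,99) and the plunger is up at (318,196). Green is at (395,102), red with the old cell at (243,101), and the magazine at (319,138).

```bash
python3 - <<'E'
from h import *
im=cv2.imread('pics/w3.png')
hsv=cv2.cvtColor(im,cv2.COLOR_BGR2HSV)
k=cv2.findNonZero(cv2.inRange(hsv,(45,100,60),(80,255,255))).reshape(-1,2); g=k.mean(0)
b=(im.min(2)>150); w=np.zeros_like(b); w[80:117,300:340]=b[80:117,300:340]
ys,xs=np.nonzero(w); c=(xs.mean(),ys.mean())
print(c,g)
print('cell',pix2world('wrist',*c,.0197),'green',pix2world('wrist',*g,.012))
print('spent',pix2world('wrist',241,103,.0197),'magfront',pix2world('wrist',319,123,.058),pix2world('wrist',319,196,.095))
E
```

```text
(np.float64(318.5126050420168), np.float64(99.05042016806723)) [394.46763754 101.82254585]
cell [0.57103043 0.06415983 0.0197    ] green [0.57201164 0.1560083  0.012     ]
spent [ 0.57686731 -0.02760992  0.0197    ] magfront [0.59828851 0.06528935 0.058     ] [0.66981438 0.06651885 0.095     ]
```

```bash
python3 -m jog '[{"grip":255,"travel":[-3.3,-1.6,0],"twist":0},{"grip":255,"travel":[-3.3,-1.6,0],"twist":0},{"grip":255,"travel":[-3.3,-1.5,0],"twist":0},{"grip":255,"travel":[0,0,-4.5],"twist":0},{"grip":255,"travel":[0,0,-4.5],"twist":0},{"grip":255,"travel":[0,0,-4.5],"twist":0},{"grip":255,"travel":[0,0,-4],"twist":0},{"grip":255,"travel":[0,0,0],"twist":0}]'
python3 -m jog '[{"grip":255,"travel":[0,0,0],"twist":0},{"grip":255,"travel":[0,0,0],"twist":0}]'
python3 - <<'E'
from h import *
snap('wrist','w4.png')
E
```

```text
time: 7.45
position: [0.5672, 0.0205, 0.0566]
tool_rot: [-0.008, 1.0, 0.001, -0.007]
ft_force: [-1.9, 0.4, 0.1]
grip_width: 0.0004
time: 7.65
position: [0.5736, 0.0198, 0.0644]
tool_rot: [-0.008, 1.0, -0.0, 0.002]
ft_force: [-0.1, -0.5, 0.1]
grip_width: 0.0005
```

View pics/w4.png

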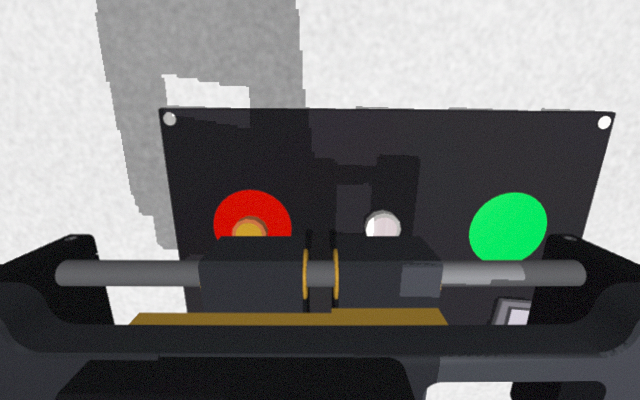

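The closed fingers hang between the old cell (250,230) and the fresh cell (383,225). Fast moves overshoot a few mm, so I settle and go slowly.

```bash
python3 -m jog '[{"grip":255,"travel":[-0.1,0,-0.8],"twist":0},{"grip":255,"travel":[0,0,-0.7],"twist":0},{"grip":255,"travel":[0,0,-0.5],"twist":0},{"grip":255,"travel":[0,0,-0.3],"twist":0},{"grip":255,"travel":[0,0,0],"twist":0},{"grip":255,"travel":[0,0,0],"twist":0},{"grip":255,"travel":[0,0,0],"twist":0}]'
```

```text
time: 8.4
position: [0.5711, 0.0199, 0.0396]
tool_rot: [-0.008, 1.0, -0.0, 0.0]
ft_force: [0.4, 0.3, 0.6]
grip_width: 0.0005
```

```bash
python3 -m jog '[{"grip":255,"travel":[0,0,-0.25],"twist":0},{"grip":255,"travel":[0,0.3,0],"twist":0},{"grip":255,"travel":[0,0.5,0],"twist":0},{"grip":255,"travel":[0,0.5,0],"twist":0},{"grip":255,"travel":[0,0.5,0],"twist":0},{"grip":255,"travel":[0,0.5,0],"twist":0},{"grip":255,"travel":[0,0.5,0],"twist":0},{"grip":255,"travel":[0,0.5,0],"twist":0}]'
python3 -m jog '[{"grip":255,"travel":[0,0.5,0],"twist":0},{"grip":255,"travel":[0,0.5,0],"twist":0},{"grip":255,"travel":[0,0.5,0],"twist":0},{"grip":255,"travel":[0,0.5,0],"twist":0},{"grip":255,"travel":[0,0.5,0],"twist":0},{"grip":255,"travel":[0,0.5,0],"twist":0},{"grip":255,"travel":[0,0.3,0],"twist":0},{"grip":255,"travel":[0,0,0],"twist":0}]'
python3 - <<'E'
from h import *
a=snap('top','t5.png'); print(get_obs()['time'])
b=snap('wrist','w5.png')
A=cv2.resize(a[130:230,210:350],None,fx=4,fy=4,interpolation=cv2.INTER_CUBIC)
cv2.imwrite('pics/c5.png',np.hstack([A[:,:,::-1],b[160:400:1,300:540,::-1].repeat(1,0) if 0 else np.zeros((400,1,3),np.uint8)]))
cv2.imwrite('pics/c5.png',np.vstack([cv2.resize(A[:,:,::-1],(420,300)),b[100:300,200:620,::-1]]))
for n in ['cell_1']: print(search_frame(n,'top')[:3],search_frame(n,'wrist')[:3])
E
```

```text
time: 9.2
position: [0.571, 0.0535, 0.0371]
tool_rot: [-0.008, 1.0, -0.0, 0.0]
ft_force: [0.3, 0.7, 1.0]
grip_width: 0.0007
time: 10.0
position: [0.5709, 0.0864, 0.037]
tool_rot: [-0.008, 1.0, 0.0, -0.0]
ft_force: [-0.2, -0.3, -0.9]
grip_width: 0.0006
10.05
[] [{'at': [0.5588, 0.1094, 0.0158], 'p': 0.66}]
```

View pics/c5.png

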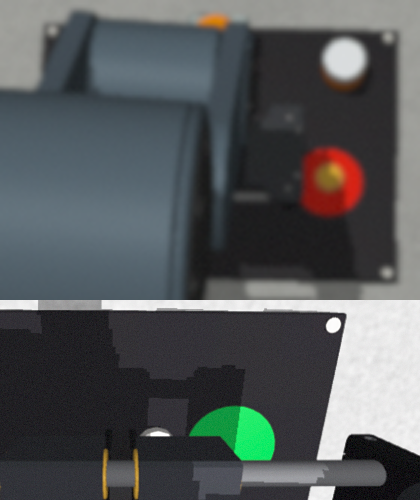

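The top view is blocked by the arm. In the wrist view the cell's front edge shows at about (357,228), ahead of the finger, with green beyond at about (435,235).

```bash
python3 - <<'E'
from h import *
im=cv2.imread('pics/w5.png'); b=(im.min(2)>110); 
ys,xs=np.nonzero(b[215:240,335:385]); ys+=215; xs+=335
for v in np.unique(ys): r=xs[ys==v]; print(v,r.min(),r.max())
v=ys.min()
print('apex',pix2world('wrist',xs[ys==v].mean(),v,.0197))
v=235; r=xs[ys==v]
if len(r): print('chord',pix2world('wrist',r.min(),v,.0197),pix2world('wrist',r.max(),v,.0197))
E
```

```text
228 352 359
229 349 363
230 347 365
231 345 367
232 344 367
233 344 369
234 343 370
235 345 370
236 351 368
apex [0.55823825 0.10708984 0.0197    ]
chord [0.56275547 0.10109306 0.0197    ] [0.56251939 0.11590176 0.0197    ]
```

```bash
python3 -m jog '[{"grip":255,"travel":[0,0.4,0],"twist":0},{"grip":255,"travel":[0.02,0.6,0],"twist":0},{"grip":255,"travel":[0.02,0.6,0],"twist":0},{"grip":255,"travel":[0.02,0.6,0],"twist":0},{"grip":255,"travel":[0.02,0.6,0],"twist":0},{"grip":255,"travel":[0.02,0.6,0],"twist":0},{"grip":255,"travel":[0,0.6,0],"twist":0},{"grip":255,"travel":[0,0.4,0],"twist":0}]'
python3 -m jog '[{"grip":255,"travel":[0,0.3,0],"twist":0},{"grip":255,"travel":[0,0.1,0],"twist":0},{"grip":255,"travel":[0,0,0],"twist":0},{"grip":255,"travel":[0,-0.4,0],"twist":0},{"grip":255,"travel":[0,-0.8,0],"twist":0},{"grip":255,"travel":[0,0,1],"twist":0},{"grip":255,"travel":[0,0,3],"twist":0},{"grip":255,"travel":[0,0,4],"twist":0}]'
python3 -m jog '[{"grip":255,"travel":[0,0,4],"twist":0},{"grip":255,"travel":[0,0,4],"twist":0},{"grip":255,"travel":[2,0,3],"twist":0},{"grip":255,"travel":[2,0,0],"twist":0},{"grip":255,"travel":[2,0,0],"twist":0},{"grip":255,"travel":[0,0,0],"twist":0},{"grip":255,"travel":[0,0,0],"twist":0}]'
python3 - <<'E'
from h import *
im=snap('wrist','w6.png')[:,:,::-1]
hsv=cv2.cvtColor(np.ascontiguousarray(im),cv2.COLOR_BGR2HSV)
k=cv2.findNonZero(cv2.inRange(hsv,(45,100,60),(80,255,255))); c,r=cv2.minEnclosingCircle(k)
print(c,r,'green',pix2world('wrist',*c,.012)); print(search_frame('cell_1','wrist')[:3])
E
```

```text
time: 11.0
position: [0.5719, 0.1307, 0.0371]
tool_rot: [-0.008, 1.0, 0.0, 0.0]
ft_force: [0.2, -0.2, 0.3]
grip_width: 0.0004
time: 11.8
position: [0.5706, 0.1214, 0.1168]
tool_rot: [-0.007, 1.0, 0.0, -0.002]
ft_force: [0.4, 0.4, -0.4]
grip_width: 0.0008
time: 12.5
position: [0.6311, 0.1217, 0.227]
tool_rot: [-0.008, 1.0, 0.0, -0.001]
ft_force: [0.1, -0.8, 0.2]
grip_width: 0.0003
(348.3666687011719, 134.89999389648438) 24.138824462890625 green [0.57240332 0.15582258 0.012     ]
[{'at': [0.57, 0.1545, 0.0201], 'p': 0.73}]
```

View pics/w6.png

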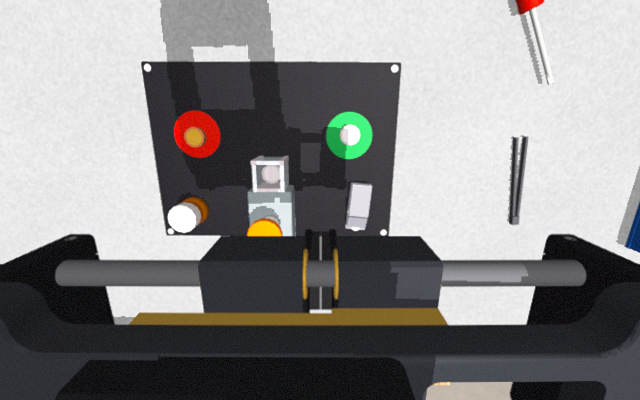

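The cell (349,135) is centred in the green spot, the old cell is still on red (194,136), and the plunger is up. Next I take the arm away.

```bash
python3 -m jog '[{"grip":255,"travel":[0,1,2],"twist":0},{"grip":255,"travel":[-2,3,1],"twist":0},{"grip":255,"travel":[-3,3.5,0],"twist":0},{"grip":255,"travel":[-3,3.5,0],"twist":0},{"grip":255,"travel":[-3,3.5,0],"twist":0},{"grip":255,"travel":[-3,3.5,0],"twist":0},{"grip":255,"travel":[-3,3.5,0],"twist":0},{"grip":255,"travel":[-3,3.5,0],"twist":0}]'
python3 -m jog '[{"grip":255,"travel":[-3,3.5,0],"twist":0},{"grip":255,"travel":[-2,2,0],"twist":0},{"grip":255,"travel":[-1,1,0],"twist":0},{"grip":255,"travel":[0,0,0],"twist":0},{"grip":255,"travel":[0,0,0],"twist":0},{"grip":255,"travel":[0,0,0],"twist":0}]'
python3 - <<'E'
from h import *
im=snap('top','t7.png'); cv2.imwrite('pics/t7c.png',cv2.resize(im[120:240,200:360,::-1],None,fx=4,fy=4,interpolation=2)); print(get_obs()['time'])
E
```

```text
time: 13.4
position: [0.4294, 0.3726, 0.257]
tool_rot: [-0.008, 1.0, -0.0, -0.001]
ft_force: [0.7, 0.1, -0.0]
grip_width: 0.0006
time: 14.0
position: [0.3731, 0.4359, 0.257]
tool_rot: [-0.007, 1.0, -0.0, 0.0]
ft_force: [0.8, -0.8, -0.7]
grip_width: 0.0005
14.05
```

View pics/t7c.png

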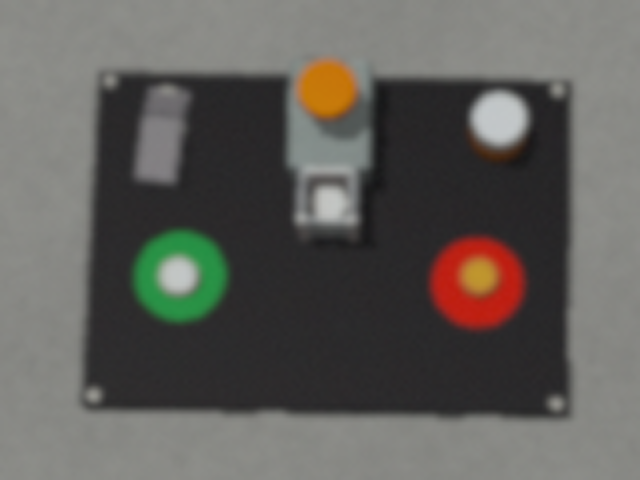

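The cell at crop (178,274) lies in the middle of the green spot (180,276). The old cell is on red, and the clip, jar and plunger look as before.

```bash
python3 -c "from rig import hand_in; print(hand_in())"
```

```text
the job is handed in; nothing more can be done
None
```

The job is done and handed in at about 14 s of the 42 s allowed.

- **Press:** I pressed the plunger once, slowly, to its hard stop. Force peaked at about 15 N with the fingertip at 70 mm height, which is full travel, and then I let the plunger spring back up.
- **Cell:** One fresh cell came out at the landing point. I slid it about 92 mm along the deck with the closed fingertips onto the green spot, then lifted off and took the arm away.
- **Last checks:** The final top picture shows the cell within about 2 mm of the green spot's centre. The old cell is on the red spot, the plunger is up, and no other cell is out. The clip and jar look unmoved.
- **Disagreements:** The scene camera placed the plunger about 8–10 mm farther out than the top and wrist cameras. I used the top and wrist values. The last force readings were about 1 N or less, which is sensor noise.

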